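Sweep the empty moulds off the cold plate into the wash tray

TASK

Using just the fingertips, sweep the three empty steel moulds across the cold plate and off its open end into the blue wash tray. Only slide them, gently: do not pinch, press hard on or lift any of them, and leave the orange finished block on the plate where it lies. Do not disturb anything else on the bench.

Things in the scene. Friction and masses are not known exactly. Their poses are not given: they have to be found in the camera images.
- cold_plate: cold plate, a fixed white unit 260 (x) x 280 (y) mm with a flat dark top 50 mm above the bench. Low white rails, 7 mm thick and 12 mm above the top, run along its two x edges (near and far side); both y ends are open, flush edges at y = +140 and -140 mm, with a tray set against each. Origin: centre of its underside, on the bench; may be turned some degrees
- wash_tray: blue open wash tray, 260 (x) x 130 (y) x 46 mm high outside, 4 mm walls and floor, fixed to the bench 3 mm beyond one of the open y ends of the cold plate (either one), its axes parallel to the plate's; its rim is 4 mm below the plate's top, so that parts pushed off that end drop in. Origin: centre of its underside, on the bench
- store_tray: white open tray for finished blocks, the same size as the blue one, fixed at the other open end of the cold plate; two finished blocks lie in it. Origin: centre of its underside
- mould_0: empty stainless steel base mould, one of three alike: an open rectangular dish 28 (x) x 38 (y) x 15 mm high, about 30 g. It starts lying flat and upright on the cold plate; it slides when pushed from the side. Origin: centre of its underside
- mould_1: empty stainless steel base mould, one of three alike: an open rectangular dish 28 (x) x 38 (y) x 15 mm high, about 30 g. It starts lying flat and upright on the cold plate; it slides when pushed from the side. Origin: centre of its underside
- mould_2: empty stainless steel base mould, one of three alike: an open rectangular dish 28 (x) x 38 (y) x 15 mm high, about 30 g. It starts lying flat and upright on the cold plate; it slides when pushed from the side. Origin: centre of its underside
- block: the finished block on the cold plate, standing among the empty moulds: orange cassette 28 (x) x 38 (y) x 7 mm with a white block cast on top (red speck in it), 15 mm high in all, about 30 g. Origin: centre of its underside
- stored_0: finished block lying in the white tray (bystander): orange cassette 28 (x) x 38 (y) x 7 mm with a white block cast on top (red speck in it), 15 mm high in all, about 30 g. Origin: centre of its underside
- stored_1: finished block lying in the white tray (bystander): orange cassette 28 (x) x 38 (y) x 7 mm with a white block cast on top (red speck in it), 15 mm high in all, about 30 g. Origin: centre of its underside
- bottle: closed amber reagent bottle, 60 mm diameter, 130 mm high, standing on the bench to the robot's left (bystander). Origin: centre of its underside
- slide_box: flat blue and grey slide box, 90 (x) x 170 (y) x 35 mm, lying beyond the cold plate (bystander). Origin: centre of its underside
- beaker: clear plastic beaker, 70 mm diameter, 90 mm high, standing on the bench to the robot's left (bystander). Origin: centre of its underside
- spatula: spatula, 190 mm long, lying flat on the bench to the robot's right (bystander). Its length runs along its x axis

How it is judged:
By the outcome, as a careful person would: the job done as asked, in the order asked, and still so for the second after the job is handed in, with the robot touching nothing.
It also fails if it takes over 54 s, if anything falls off the work surface, if the arm or the gripper's body presses on something with over 40 N, if the wrist force passes 120 N, or if a joint passes its speed limit or range.

ROBOT

A 6-joint arm with a two-finger parallel gripper is mounted at the origin on the work surface. World frame = base frame: x ahead of the robot, y to its left, z up, the work surface at z = 0. Lengths are in m, angles in rad, forces in N, time in s.
With the tool pointing down it reaches from about 0.25 to 0.725 m from the base axis. Payload 4 kg.
Tool frame: the origin (TCP) lies between the finger pads; the fingertips stand 11 mm ahead of it and the grasp point (between the pads) lies 8 mm behind it (bot.tip_extent is the distance from the TCP to the fingertips, in m); z points along the fingers, y is the line along which they close (so a half turn about z gives the same grasp; the last joint's range is limited). The gripper opens to 85 mm and grips with 20 to 120 N. Pads are 22 mm wide; open, the fingers measure 114 mm over their backs; the gripper's body (76 mm by 85 mm) begins 54 mm behind the grasp point. The pads swing forward as they close: fully open they stand 13 mm farther back than shut.
Start: joints at [-1.196, 0.241, 0.005, 1.335, 0, 1.571], TCP at [0.183, -0.465, 0.242] pointing down, gripper open.
Joint ranges: [-2.72, 2.72], [-1.05, 1.87], [-1.09, 1.28], [-1.99, 2.15], [-1.42, 1.44], [-3.14, 3.14]. Speed limits (rad/s): [2.79, 2.79, 3.14, 3.14, 3.14, 3.14].

INTERFACE

Orientations are given as a unit quaternion [x, y, z, w].
In Python, from workcell import bot gives the robot as it stands. The module is installed in compiled form; this text tells all that it offers.
- The arm moves only by the tool drive_tool, never from a script. Its argument "rows" is a list of rows, each an object of numbers: "dx", "dy", "dz": the shift along the tool's x, y, z in units of 50 mm (1.0 is 50 mm); "wx", "wy", "wz": the turn, a rotation vector about the tool's x, y, z in units of 5 degrees (1.0 is 5 degrees); "hand": the finger opening in mm, from 0 to 85.4. A call has 1 to 20 rows; each row is the pose to reach, as a shift and turn from the pose commanded when the call began, along the tool's axes at that moment; what a row does not reach only later rows make up. A row lasts 1/10 s, in which the tool goes at most 50 mm and 8.59 degrees, less where a joint would pass 70% of its speed; a pose out of reach is approached as far as the arm can. A call with a gripper value outside its range is refused whole. The fingers move at their own pace and stop on an object; the grip force is fixed at half the most. Time passes only in rows, so rows that repeat a pose let the fingers close. It gives the time, the measured TCP pose, the force, the opening and the grip force at its end, in the units of the state.
- bot.get_obs(): the state, without advancing time (a new reading comes with each control period).
- bot.camera(name): name is "scene" or "top" or "wrist"; returns the picture (384x512x3 uint8, red, green, blue); there is no depth.
- bot.get_calibration(name): a dict with "vfov" (degrees; the focal length in pixels is half the picture's height over the tangent of half this angle, whatever the lens; pixels are square), "cx", "cy" (the principal point, pixels), "k1" (the pictures are not rectified: a ray, as slopes to the right and down, at radius r is drawn at 1 + k1 r^2 times it, then the intrinsics apply), "origin" and "rotation" of the camera in the world; the wrist camera has in their place "mount" (4x4, takes a point from camera to tool coordinates, whose origin is the TCP and whose axes are the flange's). Camera axes: x right, y up, looking along -z (the intrinsics and any distortion apply to the point x, -y, -z); pixel columns grow to the right and rows downward; lengths in m; the calibration is good to about 2 mm. A picture is of the moment at which its call begins: read the wrist's pose just before it. get_calibration takes no time and is no camera call.
- bot.job_done(): hands the job in; it is judged then, once.
Trained networks look in the newest picture that a camera, given by its name, has taken for a name from the list of things; names that differ only in an ending like _2 or _b are one class to them, and where a whole thing is asked for, a point or a joint stands for the part that bears it (a point fixed in the world has none). Each returns a list of dicts, best first, with "score" (0 to 1); they miss things now and then, are a little off and sometimes report something else, mostly with a low value. They report only what shows in the picture. A call takes as long as a camera call.
- bot.look_for(camera, thing): "extent" ([centre column, centre row, width, height] in pixels, round what is visible of it).
- bot.outline_of(camera, thing): "region" (384x512 bool, what is visible of it) and "extent" ([centre column, centre row, width, height] in pixels, round what is visible of it).
The state is a dict: "clock": time; "joint_pos": joint angles; "joint_vel": joint speeds; "tau": joint torques, N m; "eef_pos": TCP position; "tool_rot": TCP orientation; "ft_force": force on the tool from outside, world axes, zero at the start; "ft_torque": the same for the moment, N m; "grip_width": finger opening in m; "grasp_force": force on a finger pad.
Only numpy, scipy, OpenCV 4.12 (cv2) and the standard library are available. Lean on these libraries where they do the work, as an engineer would, in place of code of your own. Each camera call takes 0.05 s, during which the arm holds its last target. There are 200 camera calls.

## Working session

There is one attempt and no reset: what is moved stays moved. The work goes in short steps, Python scripts to look and compute and a tool call to move; the robot and the scene stay as the last step left them, time stands still between calls to the robot, and variables do not carry over. Pictures are saved under pics/ and viewed, at most 10 in all, crops included, and the job is handed in when it is done.

Besides the shell and the picture viewer there is one more tool, called as name(argument=value, ...) on one line, values as JSON. drive_tool: Moves the arm, as the interface text tells. Its arguments: {"type":"object","properties":{"rows":{"type":"array","items":{"type":"object","properties":{"dx":{"type":"number"},"dy":{"type":"number"},"dz":{"type":"number"},"wx":{"type":"number"},"wy":{"type":"number"},"wz":{"type":"number"},"hand":{"type":"number"}}}}},"required":["rows"]}

```bash
mkdir -p pics; cat > h.py <<'E'
import numpy as np, cv2
from workcell import bot
def ray2z(cam,px,z):
    c=bot.get_calibration(cam); f=192/np.tan(np.radians(c["vfov"]/2))
    px=np.atleast_2d(np.array(px,float)); K=np.array([[f,0,c["cx"]],[0,f,c["cy"]],[0,0,1]])
    d=np.stack([(px[:,0]-c["cx"])/f,(px[:,1]-c["cy"])/f],1); u=d.copy()
    for _ in range(20): u=d/(1+c["k1"]*(u**2).sum(1,keepdims=True))
    v=np.c_[u[:,0],-u[:,1],-np.ones(len(u))]@np.array(c["rotation"]).T
    o=np.array(c["origin"]); return o+v*((z-o[2])/v[:,2])[:,None]
def save(im,n): cv2.imwrite(n,im[:,:,::-1])
E
python3 - <<'E'
from h import *
im=bot.camera("top"); save(cv2.resize(im,(800,600),interpolation=cv2.INTER_CUBIC),"pics/top.png")
im=bot.camera("scene"); save(im,"pics/scene.png")
for t in ["mould_0","block","cold_plate","wash_tray","store_tray"]:
    for r in bot.outline_of("top",t):
        if r["score"]<.3: continue
        c=cv2.findContours(r["region"].astype(np.uint8),0,1)[0]; c=max(c,key=cv2.contourArea)
        R=cv2.minAreaRect(c); z={"m":.065,"b":.065,"c":.05}.get(t[0],.046)
        b=ray2z("top",cv2.boxPoints(R),z)[:,:2]
        print(t,round(r["score"],2),np.round(r["extent"]),"c",ray2z("top",[R[0]],z)[0].round(4),"box",b.round(3).tolist())
o=bot.get_obs();print(o["clock"],o["eef_pos"],o["tool_rot"])
E
```

```text
Traceback (most recent call last):
  File "h.py", line 8, in ray2z
    v=np.c_[u[:,0],-u[:,1],-np.ones(len(u))]@np.array(c["rotation"]).T
      ~~~~~~~~~~~~~~~~~~~~~~~~~~~~~~~~~~~~~~^~~~~~~~~~~~~~~~~~~~~~~~~~
ValueError: matmul: Input operand 1 has a mismatch in its core dimension 0, with gufunc signature (n?,k),(k,m?)->(n?,m?) (size 4 is different from 3)
```

View pics/top.png

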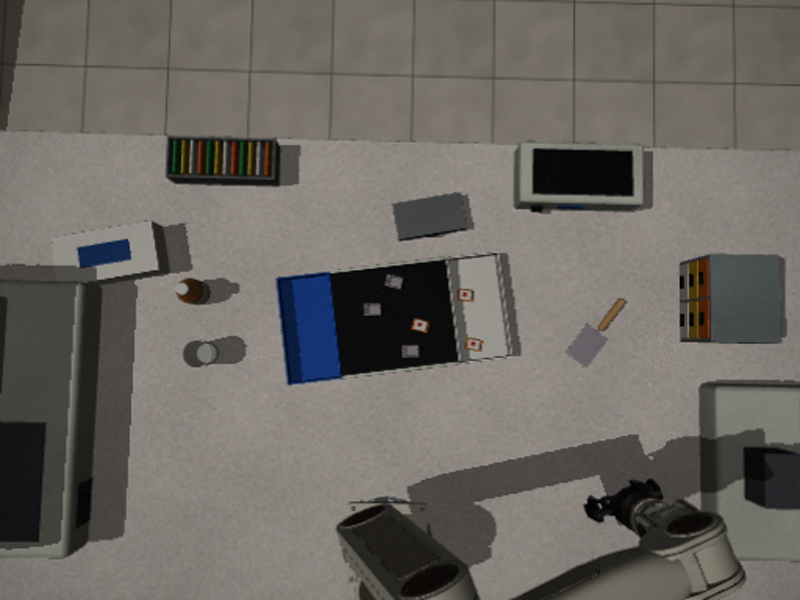

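View pics/scene.png

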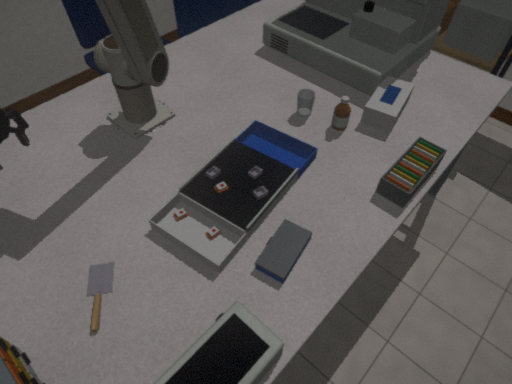

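The top view shows the blue tray on the left (+y, around (310,328)). The moulds are at (394,282), (372,309) and (410,351), the block at (420,325), and the white tray is on the right. The calibration "rotation" is a quaternion, so I'll fix that in the helper.

```bash
sed -i 's/np.array(c\["rotation"\]).T/Rot.from_quat(c["rotation"]).as_matrix().T/; 1a from scipy.spatial.transform import Rotation as Rot' h.py
python3 - <<'E'
from h import *
im=bot.camera("top")
for t in ["mould_0","block","cold_plate","wash_tray","store_tray"]:
    for r in bot.outline_of("top",t):
        if r["score"]<.3: continue
        c=cv2.findContours(r["region"].astype(np.uint8),0,1)[0]; c=max(c,key=cv2.contourArea)
        R=cv2.minAreaRect(c); z={"m":.065,"b":.065,"c":.05}.get(t[0],.046)
        b=ray2z("top",cv2.boxPoints(R),z)[:,:2]
        print(t,round(r["score"],2),np.round(r["extent"]),"c",ray2z("top",[R[0]],z)[0].round(4),"box",b.round(3).tolist())
o=bot.get_obs();print(o["clock"],o["eef_pos"],o["tool_rot"],o["ft_force"])
print(Rot.from_quat(o["tool_rot"]).as_matrix().round(3)); print(bot.get_calibration("wrist"))
E
```

```text
mould_0 0.64 [240. 199.  10.  11.] c [0.5607 0.0436 0.065 ] box [[0.573, 0.061], [0.574, 0.027], [0.548, 0.027], [0.547, 0.06]]
mould_0 0.63 [263. 226.   7.   8.] c [ 0.4619 -0.0496  0.065 ] box [[0.475, -0.035], [0.475, -0.064], [0.449, -0.065], [0.449, -0.035]]
block 0.46 [270. 206.  11.  11.] c [ 0.5255 -0.0709  0.065 ] box [[0.538, -0.052], [0.539, -0.089], [0.513, -0.09], [0.512, -0.052]]
block 0.46 [273. 140.  50.  33.] c [ 0.7862 -0.0903  0.065 ] box [[0.817, 0.002], [0.85, -0.165], [0.755, -0.182], [0.723, -0.016]]
cold_plate 0.58 [254. 207.  80.  77.] c [ 0.5414 -0.0097  0.05  ] box [[0.653, 0.149], [0.692, -0.133], [0.431, -0.167], [0.393, 0.112]]
wash_tray 0.96 [198. 211.  39.  76.] c [0.5114 0.1975 0.046 ] box [[0.635, 0.283], [0.651, 0.144], [0.389, 0.112], [0.374, 0.25]]
store_tray 0.67 [309. 194.  44.  72.] c [ 0.5716 -0.2129  0.046 ] box [[0.69, -0.128], [0.711, -0.26], [0.454, -0.297], [0.434, -0.166]]
0.45 [ 0.18301365 -0.46525099  0.2422337 ] [ 9.82496787e-01  1.86279508e-01 -2.15974972e-05 -8.49966561e-05] [ 0.57204903  0.05240422 -0.6184423 ]
[[ 0.931  0.366 -0.   ]
 [ 0.366 -0.931  0.   ]
 [-0.    -0.    -1.   ]]
{'vfov': 60.60581190589012, 'cx': 258.57804616013175, 'cy': 196.94249353603487, 'k1': -0.06153203908873645, 'mount': array([[-2.73143223e-06,  9.64552206e-01,  2.63892103e-01,
         6.70166442e-02],
       [ 1.00000000e+00,  9.62533366e-06, -2.48309992e-05,
        -6.04768410e-04],
       [-2.64908446e-05,  2.63892103e-01, -9.64552206e-01,
        -1.30837832e-01],
       [ 0.00000000e+00,  0.00000000e+00,  0.00000000e+00,
         1.00000000e+00]])}
```

Plate centre is at about (0.541,-0.008) with yaw about 8.4°. All three moulds lie in separate lanes with nothing between them and the blue tray. I'll close the hand, move above the plate with tool x along the push direction, and measure from there.

drive_tool(rows=[{"dx": 0.8,"dy": -0.5,"wz": -1.2,"hand": 0},{"dx": 1.6,"dy": -1.0,"wz": -2.4,"hand": 0},{"dx": 2.4,"dy": -1.5,"wz": -3.7,"hand": 0},{"dx": 3.2,"dy": -2.0,"wz": -5,"hand": 0},{"dx": 4.0,"dy": -2.5,"wz": -6.2,"hand": 0},{"dx": 4.8,"dy": -3.0,"wz": -7.4,"hand": 0},{"dx": 5.6,"dy": -3.5,"wz": -8.6,"hand": 0},{"dx": 6.4,"dy": -4.0,"wz": -9.8,"hand": 0},{"dx": 7.2,"dy": -4.5,"wz": -11,"hand": 0},{"dx": 8.0,"dy": -5.0,"wz": -12.2,"hand": 0},{"dx": 8.8,"dy": -5.5,"wz": -13.4,"hand": 0},{"dx": 9.5,"dy": -6.0,"wz": -14.5,"hand": 0},{"dx": 10.0,"dy": -6.3,"wz": -15.2,"hand": 0},{"dx": 10.16,"dy": -6.48,"wz": -15.4,"hand": 0},{"dx": 10.16,"dy": -6.48,"wz": -15.4,"hand": 0},{"dx": 10.16,"dy": -6.48,"wz": -15.4,"hand": 0}])

```text
invalid input at $.rows[0]: expected keys dx, dy, dz, wx, wy, wz, hand
```

```bash
cat >> h.py <<'E'
def wristray(px,z,o):
    c=bot.get_calibration("wrist"); f=192/np.tan(np.radians(c["vfov"]/2))
    px=np.atleast_2d(np.array(px,float)); d=np.stack([(px[:,0]-c["cx"])/f,(px[:,1]-c["cy"])/f],1); u=d.copy()
    for _ in range(20): u=d/(1+c["k1"]*(u**2).sum(1,keepdims=True))
    T=np.eye(4); T[:3,:3]=Rot.from_quat(o["tool_rot"]).as_matrix(); T[:3,3]=o["eef_pos"]; T=T@c["mount"]
    v=np.c_[u[:,0],-u[:,1],-np.ones(len(u))]@T[:3,:3].T
    p=T[:3,3]; return p+v*((z-p[2])/v[:,2])[:,None]
E
python3 - <<'E'
from h import *
o=bot.get_obs(); im=bot.camera("wrist"); save(im,"pics/w1.png")
for t in ["mould_0","block","cold_plate","wash_tray","store_tray"]:
    for r in bot.outline_of("wrist",t):
        if r["score"]<.3: continue
        c=cv2.findContours(r["region"].astype(np.uint8),0,1)[0]; c=max(c,key=cv2.contourArea)
        z={"m":.06,"b":.06,"c":.05}.get(t[0],.046)
        w=wristray(c[:,0],z,o)[:,:2].astype(np.float32); R=cv2.minAreaRect(w*1000)
        print(t,round(r["score"],2),np.round(r["extent"]),"c",np.round(R[0],1),np.round(R[1],1),round(R[2],1))
print(o["clock"],o["eef_pos"],Rot.from_quat(o["tool_rot"]).as_matrix().round(3).tolist(),o["ft_force"],o["grip_width"],bot.tip_extent)
E
```

```text
0.45 [ 0.18301365 -0.46525099  0.2422337 ] [[0.931, 0.366, -0.0], [0.366, -0.931, 0.0], [-0.0, -0.0, -1.0]] [ 0.57204903  0.05240422 -0.6184423 ] 0.08550365575728071 0.011
```

View pics/w1.png

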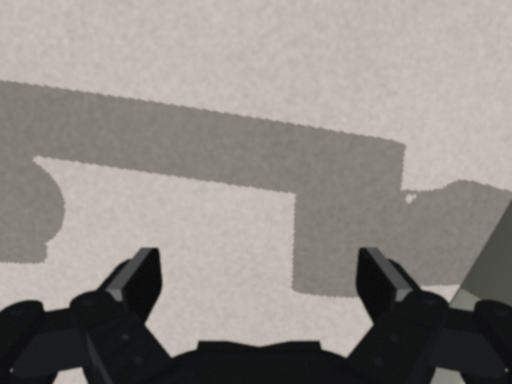

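The move was refused because each row needs all seven keys. The wrist picture shows only bare bench from the start pose.

drive_tool(rows=[{"dx": 0.8,"dy": -0.5,"dz": 0,"wx": 0,"wy": 0,"wz": -1.2,"hand": 0},{"dx": 1.6,"dy": -1.0,"dz": 0,"wx": 0,"wy": 0,"wz": -2.4,"hand": 0},{"dx": 2.4,"dy": -1.5,"dz": 0,"wx": 0,"wy": 0,"wz": -3.7,"hand": 0},{"dx": 3.2,"dy": -2.0,"dz": 0,"wx": 0,"wy": 0,"wz": -5,"hand": 0},{"dx": 4.0,"dy": -2.5,"dz": 0,"wx": 0,"wy": 0,"wz": -6.2,"hand": 0},{"dx": 4.8,"dy": -3.0,"dz": 0,"wx": 0,"wy": 0,"wz": -7.4,"hand": 0},{"dx": 5.6,"dy": -3.5,"dz": 0,"wx": 0,"wy": 0,"wz": -8.6,"hand": 0},{"dx": 6.4,"dy": -4.0,"dz": 0,"wx": 0,"wy": 0,"wz": -9.8,"hand": 0},{"dx": 7.2,"dy": -4.5,"dz": 0,"wx": 0,"wy": 0,"wz": -11,"hand": 0},{"dx": 8.0,"dy": -5.0,"dz": 0,"wx": 0,"wy": 0,"wz": -12.2,"hand": 0},{"dx": 8.8,"dy": -5.5,"dz": 0,"wx": 0,"wy": 0,"wz": -13.4,"hand": 0},{"dx": 9.5,"dy": -6.0,"dz": 0,"wx": 0,"wy": 0,"wz": -14.5,"hand": 0},{"dx": 10.0,"dy": -6.3,"dz": 0,"wx": 0,"wy": 0,"wz": -15.2,"hand": 0},{"dx": 10.16,"dy": -6.48,"dz": 0,"wx": 0,"wy": 0,"wz": -15.4,"hand": 0},{"dx": 10.16,"dy": -6.48,"dz": 0,"wx": 0,"wy": 0,"wz": -15.4,"hand": 0},{"dx": 10.16,"dy": -6.48,"dz": 0,"wx": 0,"wy": 0,"wz": -15.4,"hand": 0}])

```text
clock: 2.35
eef_pos: [0.5364, 0.0215, 0.2422]
tool_rot: [0.653, 0.757, -0.001, -0.0]
ft_force: [0.1, -0.6, 0.4]
grip_width: 0.0001
grasp_force: 0.0
```

```bash
cat > m.py <<'E'
from h import *
import sys
o=bot.get_obs(); im=bot.camera("wrist"); save(im,sys.argv[1])
for t in ["mould_0","block","cold_plate","wash_tray","store_tray"]:
    for r in bot.outline_of("wrist",t):
        if r["score"]<.3: continue
        c=cv2.findContours(r["region"].astype(np.uint8),0,1)[0]; c=max(c,key=cv2.contourArea)
        z={"m":.06,"b":.06,"c":.05}.get(t[0],.046)
        w=wristray(c[:,0],z,o)[:,:2].astype(np.float32); R=cv2.minAreaRect(w*1000)
        print(t,round(r["score"],2),np.round(r["extent"]),"c",np.round(R[0],1),np.round(R[1],1),round(R[2],1))
print(o["clock"],o["eef_pos"],Rot.from_quat(o["tool_rot"]).as_matrix().round(3).tolist(),o["ft_force"],o["grip_width"])
E
python3 m.py pics/w2.png
```

```text
mould_0 0.8 [179. 230.  34.  46.] c [464.3 -43.4] [31.2 46.6] 3.1
mould_0 0.74 [289. 156.  36.  46.] c [562.5  47.5] [30.  39.4] 2.7
mould_0 0.73 [347. 214.  38.  46.] c [629.3  -1.9] [41.4 33.7] 77.9
block 0.61 [230. 255.  24.  28.] c [515.9 -61. ] [39.8 13.2] 60.4
cold_plate 0.67 [263. 175. 291. 237.] c [541.9  12.4] [270.  247.1] 7.9
cold_plate 0.31 [182. 231.  27.  42.] c [463.1 -48.2] [30.3 45.1] 3.4
wash_tray 0.9 [264.  30. 284.  58.] c [521.3 159.2] [260.1  52.1] 8.5
store_tray 0.84 [259. 334. 220.  22.] c [ 563.7 -167.5] [14.2 32.6] 8.7
2.35 [0.53643802 0.02150353 0.24218478] [[-0.146, 0.989, -0.001], [0.989, 0.146, -0.001], [-0.0, -0.001, -1.0]] [ 0.12782692 -0.57914997  0.35388953] 9.830613983098597e-05
```

View pics/w2.png

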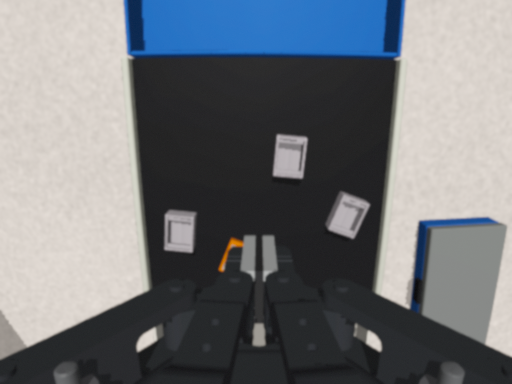

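The wrist view shows the moulds at (179,230), (289,156) and (347,214), with clear lanes to the blue tray (edge at row 56). The block's orange corner is at (235,240) behind the fingers. I'll start with the front mould (mould_0), with the fingers 12 mm apart so that both tips bear on its rear face.

drive_tool(rows=[{"dx": -0.2,"dy": 0.2,"dz": 0.3,"wx": 0,"wy": 0,"wz": 0,"hand": 12},{"dx": -0.4,"dy": 0.4,"dz": 0.8,"wx": 0,"wy": 0,"wz": 0,"hand": 12},{"dx": -0.55,"dy": 0.55,"dz": 1.3,"wx": 0,"wy": 0,"wz": 0,"hand": 12},{"dx": -0.55,"dy": 0.55,"dz": 1.9,"wx": 0,"wy": 0,"wz": 0,"hand": 12},{"dx": -0.55,"dy": 0.55,"dz": 2.4,"wx": 0,"wy": 0,"wz": 0,"hand": 12},{"dx": -0.55,"dy": 0.55,"dz": 2.8,"wx": 0,"wy": 0,"wz": 0,"hand": 12},{"dx": -0.55,"dy": 0.55,"dz": 3.1,"wx": 0,"wy": 0,"wz": 0,"hand": 12},{"dx": -0.55,"dy": 0.55,"dz": 3.3,"wx": 0,"wy": 0,"wz": 0,"hand": 12},{"dx": -0.55,"dy": 0.55,"dz": 3.45,"wx": 0,"wy": 0,"wz": 0,"hand": 12},{"dx": -0.55,"dy": 0.55,"dz": 3.55,"wx": 0,"wy": 0,"wz": 0,"hand": 12},{"dx": -0.55,"dy": 0.55,"dz": 3.55,"wx": 0,"wy": 0,"wz": 0,"hand": 12}])

```text
clock: 3.75
eef_pos: [0.5683, -0.0011, 0.0644]
tool_rot: [0.653, 0.757, -0.0, -0.0]
ft_force: [-0.3, 0.2, -0.5]
grip_width: 0.0123
grasp_force: 0.0
```

```bash
python3 m.py pics/w3.png
```

```text
mould_0 0.94 [394. 267.  86.  72.] c [630.7   5.1] [27.6 36.8] 77.4
mould_0 0.81 [ 39. 306.  77.  85.] c [465.9 -43.6] [38.9 48.8] 3.7
mould_0 0.71 [263. 154.  75.  96.] c [562.2  47.1] [29. 39.] 3.5
block 0.55 [256. 178. 511. 356.] c [554.7  29.5] [230.6 155.4] 8.4
cold_plate 0.9 [256. 181. 512. 360.] c [554.5  26.5] [247.6 167.5] 8.4
3.75 [ 0.56833083 -0.00112123  0.06435094] [[-0.147, 0.989, -0.001], [0.989, 0.147, -0.0], [0.0, -0.001, -1.0]] [-0.26373589  0.21318033 -0.48689937] 0.012262114088355154
```

View pics/w3.png

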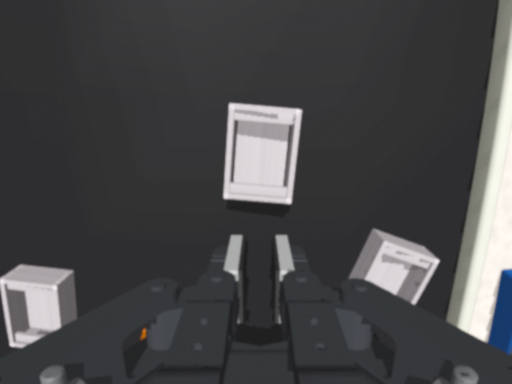

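Mould_0 is centred in front of the fingertips (columns 228–300, fingers centred at 259) with its rear edge at row 203. I'll push it.

drive_tool(rows=[{"dx": 0.08,"dy": 0.02,"dz": 0,"wx": 0,"wy": 0,"wz": 0,"hand": 12},{"dx": 0.18,"dy": 0.04,"dz": 0,"wx": 0,"wy": 0,"wz": 0,"hand": 12},{"dx": 0.28,"dy": 0.04,"dz": 0,"wx": 0,"wy": 0,"wz": 0,"hand": 12},{"dx": 0.38,"dy": 0.04,"dz": 0,"wx": 0,"wy": 0,"wz": 0,"hand": 12},{"dx": 0.48,"dy": 0.04,"dz": 0,"wx": 0,"wy": 0,"wz": 0,"hand": 12},{"dx": 0.6,"dy": 0.04,"dz": 0,"wx": 0,"wy": 0,"wz": 0,"hand": 12},{"dx": 0.72,"dy": 0.04,"dz": 0,"wx": 0,"wy": 0,"wz": 0,"hand": 12},{"dx": 0.84,"dy": 0.04,"dz": 0,"wx": 0,"wy": 0,"wz": 0,"hand": 12},{"dx": 0.96,"dy": 0.04,"dz": 0,"wx": 0,"wy": 0,"wz": 0,"hand": 12},{"dx": 1.08,"dy": 0.04,"dz": 0,"wx": 0,"wy": 0,"wz": 0,"hand": 12},{"dx": 1.2,"dy": 0.04,"dz": 0,"wx": 0,"wy": 0,"wz": 0,"hand": 12},{"dx": 1.32,"dy": 0.04,"dz": 0,"wx": 0,"wy": 0,"wz": 0,"hand": 12},{"dx": 1.44,"dy": 0.04,"dz": 0,"wx": 0,"wy": 0,"wz": 0,"hand": 12},{"dx": 1.56,"dy": 0.04,"dz": 0,"wx": 0,"wy": 0,"wz": 0,"hand": 12},{"dx": 1.68,"dy": 0.04,"dz": 0,"wx": 0,"wy": 0,"wz": 0,"hand": 12},{"dx": 1.8,"dy": 0.04,"dz": 0,"wx": 0,"wy": 0,"wz": 0,"hand": 12}])

```text
clock: 5.65
eef_pos: [0.5571, 0.0888, 0.0648]
tool_rot: [0.653, 0.757, -0.0, 0.0]
ft_force: [-0.1, -0.6, 0.1]
grip_width: 0.0122
grasp_force: 0.1
```

drive_tool(rows=[{"dx": 0.12,"dy": 0,"dz": 0,"wx": 0,"wy": 0,"wz": 0,"hand": 12},{"dx": 0.24,"dy": 0,"dz": 0,"wx": 0,"wy": 0,"wz": 0,"hand": 12},{"dx": 0.36,"dy": 0,"dz": 0,"wx": 0,"wy": 0,"wz": 0,"hand": 12},{"dx": 0.48,"dy": 0,"dz": 0,"wx": 0,"wy": 0,"wz": 0,"hand": 12},{"dx": 0.6,"dy": 0,"dz": 0,"wx": 0,"wy": 0,"wz": 0,"hand": 12},{"dx": 0.72,"dy": 0,"dz": 0,"wx": 0,"wy": 0,"wz": 0,"hand": 12},{"dx": 0.84,"dy": 0,"dz": 0,"wx": 0,"wy": 0,"wz": 0,"hand": 12},{"dx": 0.96,"dy": 0,"dz": 0,"wx": 0,"wy": 0,"wz": 0,"hand": 12},{"dx": 1.08,"dy": 0,"dz": 0,"wx": 0,"wy": 0,"wz": 0,"hand": 12},{"dx": 1.2,"dy": 0,"dz": 0,"wx": 0,"wy": 0,"wz": 0,"hand": 12},{"dx": 1.2,"dy": 0,"dz": 0,"wx": 0,"wy": 0,"wz": 0,"hand": 12}])

```text
clock: 6.75
eef_pos: [0.5482, 0.1485, 0.0648]
tool_rot: [0.653, 0.758, 0.0, -0.0]
ft_force: [0.1, -0.1, -0.6]
grip_width: 0.0123
grasp_force: 0.0
```

```bash
python3 m.py pics/w4.png
```

```text
mould_0 0.81 [254. 216.  57.  46.] c [542.3 170.1] [25.  21.5] 8.5
block 0.46 [252. 216.  58.  46.] c [542.2 169.9] [24.6 21.1] 8.5
cold_plate 0.56 [239. 306. 478.  98.] c [457.8 117.9] [136.1  50.2] 31.7
wash_tray 0.86 [251. 132. 502. 264.] c [525.3 199.2] [238.6 122.4] 8.3
store_tray 0.71 [250. 132. 500. 265.] c [525.4 199. ] [238.8 122.3] 8.4
6.75 [0.5481837  0.14853852 0.06479717] [[-0.148, 0.989, 0.0], [0.989, 0.148, 0.0], [0.0, 0.0, -1.0]] [ 0.07843185 -0.06471382 -0.60955922] 0.01233337801396258
```

View pics/w4.png

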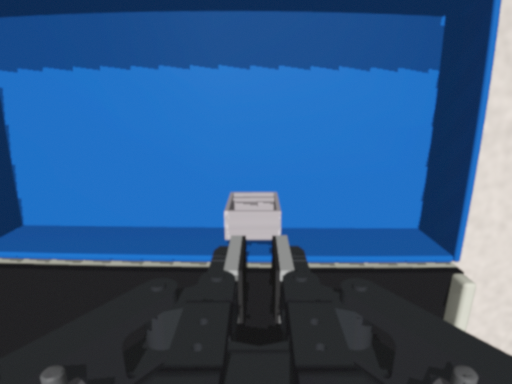

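Mould_0 has gone into the tray; it shows at (254,216), nose-down against the near wall. Next I'll lift and go behind mould_2, the one nearest the far rail.

drive_tool(rows=[{"dx": -0.1,"dy": 0,"dz": -0.3,"wx": 0,"wy": 0,"wz": 0,"hand": 12},{"dx": -0.2,"dy": 0,"dz": -0.8,"wx": 0,"wy": 0,"wz": 0,"hand": 12},{"dx": -0.5,"dy": 0.1,"dz": -1.2,"wx": 0,"wy": 0,"wz": 0,"hand": 12},{"dx": -1.1,"dy": 0.3,"dz": -1.2,"wx": 0,"wy": 0,"wz": 0,"hand": 12},{"dx": -1.7,"dy": 0.5,"dz": -1.2,"wx": 0,"wy": 0,"wz": 0,"hand": 12},{"dx": -2.3,"dy": 0.7,"dz": -1.2,"wx": 0,"wy": 0,"wz": 0,"hand": 12},{"dx": -2.9,"dy": 0.9,"dz": -1.2,"wx": 0,"wy": 0,"wz": 0,"hand": 12},{"dx": -3.5,"dy": 1.1,"dz": -1.2,"wx": 0,"wy": 0,"wz": 0,"hand": 12},{"dx": -3.9,"dy": 1.2,"dz": -1.2,"wx": 0,"wy": 0,"wz": 0,"hand": 12},{"dx": -4.04,"dy": 1.2,"dz": -1.1,"wx": 0,"wy": 0,"wz": 0,"hand": 12},{"dx": -4.04,"dy": 1.2,"dz": -0.8,"wx": 0,"wy": 0,"wz": 0,"hand": 12},{"dx": -4.04,"dy": 1.2,"dz": -0.5,"wx": 0,"wy": 0,"wz": 0,"hand": 12},{"dx": -4.04,"dy": 1.2,"dz": -0.25,"wx": 0,"wy": 0,"wz": 0,"hand": 12},{"dx": -4.04,"dy": 1.2,"dz": -0.1,"wx": 0,"wy": 0,"wz": 0,"hand": 12},{"dx": -4.04,"dy": 1.2,"dz": 0,"wx": 0,"wy": 0,"wz": 0,"hand": 12},{"dx": -4.04,"dy": 1.2,"dz": 0,"wx": 0,"wy": 0,"wz": 0,"hand": 12}])

```text
clock: 8.65
eef_pos: [0.6369, -0.0428, 0.0641]
tool_rot: [0.653, 0.758, -0.0, -0.001]
ft_force: [0.4, -0.4, -0.7]
grip_width: 0.0119
grasp_force: 0.0
```

```bash
python3 m.py pics/w5.png
```

```text
mould_0 0.91 [257. 173.  96. 108.] c [630.3  -3.1] [39.6 29.2] 77.9
block 0.73 [ 34. 272.  67.  79.] c [530.3 -65.3] [42.  30.9] 77.8
cold_plate 0.89 [187. 179. 374. 357.] c [585.2 -28.7] [192.4 180.9] 7.4
8.65 [ 0.63689887 -0.04280914  0.06412291] [[-0.148, 0.989, -0.001], [0.989, 0.148, 0.0], [0.0, -0.001, -1.0]] [ 0.39680694 -0.37467854 -0.68710677] 0.011858505418406117
```

View pics/w5.png

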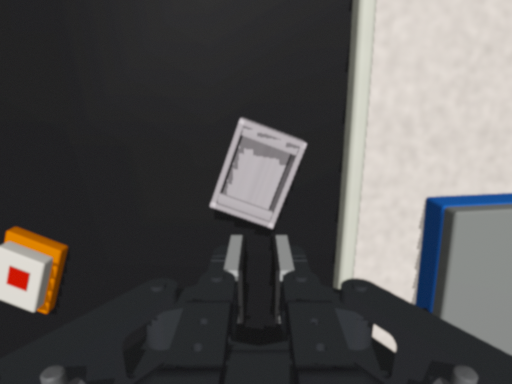

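Mould_2 is turned, with its rearmost corner at (273,228), right at the gap between the fingers. The block is clear at (34,272). I'll narrow the gap to 5 mm and shift 2 mm so a finger meets that corner, then push.

drive_tool(rows=[{"dx": 0.04,"dy": -0.04,"dz": 0,"wx": 0,"wy": 0,"wz": 0,"hand": 5},{"dx": 0.1,"dy": -0.04,"dz": 0,"wx": 0,"wy": 0,"wz": 0,"hand": 5},{"dx": 0.18,"dy": -0.04,"dz": 0,"wx": 0,"wy": 0,"wz": 0,"hand": 5},{"dx": 0.28,"dy": -0.04,"dz": 0,"wx": 0,"wy": 0,"wz": 0,"hand": 5},{"dx": 0.38,"dy": -0.04,"dz": 0,"wx": 0,"wy": 0,"wz": 0,"hand": 5},{"dx": 0.48,"dy": -0.04,"dz": 0,"wx": 0,"wy": 0,"wz": 0,"hand": 5},{"dx": 0.6,"dy": -0.04,"dz": 0,"wx": 0,"wy": 0,"wz": 0,"hand": 5},{"dx": 0.72,"dy": -0.04,"dz": 0,"wx": 0,"wy": 0,"wz": 0,"hand": 5},{"dx": 0.84,"dy": -0.04,"dz": 0,"wx": 0,"wy": 0,"wz": 0,"hand": 5},{"dx": 0.96,"dy": -0.04,"dz": 0,"wx": 0,"wy": 0,"wz": 0,"hand": 5},{"dx": 1.08,"dy": -0.04,"dz": 0,"wx": 0,"wy": 0,"wz": 0,"hand": 5},{"dx": 1.2,"dy": -0.04,"dz": 0,"wx": 0,"wy": 0,"wz": 0,"hand": 5},{"dx": 1.32,"dy": -0.04,"dz": 0,"wx": 0,"wy": 0,"wz": 0,"hand": 5},{"dx": 1.44,"dy": -0.04,"dz": 0,"wx": 0,"wy": 0,"wz": 0,"hand": 5},{"dx": 1.56,"dy": -0.04,"dz": 0,"wx": 0,"wy": 0,"wz": 0,"hand": 5},{"dx": 1.68,"dy": -0.04,"dz": 0,"wx": 0,"wy": 0,"wz": 0,"hand": 5},{"dx": 1.8,"dy": -0.04,"dz": 0,"wx": 0,"wy": 0,"wz": 0,"hand": 5}])

```text
clock: 10.65
eef_pos: [0.6221, 0.046, 0.0648]
tool_rot: [0.653, 0.757, 0.0, -0.0]
ft_force: [0.6, 0.2, 0.4]
grip_width: 0.0048
grasp_force: 0.1
```

```bash
python3 m.py pics/w6.png
```

```text
mould_0 0.83 [132.   8.  79.  12.] c [558.6 143.4] [30.1  4. ] 6.8
mould_0 0.57 [242. 197.  67.  94.] c [610.9  74.9] [28.9 40.5] 8.6
cold_plate 0.89 [190. 188. 380. 335.] c [571.2  56.4] [198.1 167.7] 8.9
wash_tray 0.7 [185.  17. 369.  30.] c [573.2 146.8] [159.1  12.4] 7.4
10.65 [0.62206199 0.04600652 0.06478342] [[-0.147, 0.989, -0.0], [0.989, 0.147, 0.0], [0.0, -0.0, -1.0]] [0.55164553 0.23217999 0.35324891] 0.00479150184446425
```

Mould_2 has squared up against the fingertips (yaw 8.6°, same as the plate). I'll carry on over the edge.

drive_tool(rows=[{"dx": 0.12,"dy": 0,"dz": 0,"wx": 0,"wy": 0,"wz": 0,"hand": 5},{"dx": 0.24,"dy": -0.02,"dz": 0,"wx": 0,"wy": 0,"wz": 0,"hand": 5},{"dx": 0.36,"dy": -0.04,"dz": 0,"wx": 0,"wy": 0,"wz": 0,"hand": 5},{"dx": 0.48,"dy": -0.05,"dz": 0,"wx": 0,"wy": 0,"wz": 0,"hand": 5},{"dx": 0.6,"dy": -0.05,"dz": 0,"wx": 0,"wy": 0,"wz": 0,"hand": 5},{"dx": 0.72,"dy": -0.05,"dz": 0,"wx": 0,"wy": 0,"wz": 0,"hand": 5},{"dx": 0.84,"dy": -0.05,"dz": 0,"wx": 0,"wy": 0,"wz": 0,"hand": 5},{"dx": 0.96,"dy": -0.05,"dz": 0,"wx": 0,"wy": 0,"wz": 0,"hand": 5},{"dx": 1.08,"dy": -0.05,"dz": 0,"wx": 0,"wy": 0,"wz": 0,"hand": 5},{"dx": 1.2,"dy": -0.05,"dz": 0,"wx": 0,"wy": 0,"wz": 0,"hand": 5},{"dx": 1.32,"dy": -0.05,"dz": 0,"wx": 0,"wy": 0,"wz": 0,"hand": 5},{"dx": 1.44,"dy": -0.05,"dz": 0,"wx": 0,"wy": 0,"wz": 0,"hand": 5},{"dx": 1.58,"dy": -0.05,"dz": 0,"wx": 0,"wy": 0,"wz": 0,"hand": 5},{"dx": 1.72,"dy": -0.05,"dz": 0,"wx": 0,"wy": 0,"wz": 0,"hand": 5},{"dx": 1.86,"dy": -0.05,"dz": 0,"wx": 0,"wy": 0,"wz": 0,"hand": 5},{"dx": 2.0,"dy": -0.05,"dz": 0,"wx": 0,"wy": 0,"wz": 0,"hand": 5},{"dx": 2.14,"dy": -0.05,"dz": 0,"wx": 0,"wy": 0,"wz": 0,"hand": 5},{"dx": 2.28,"dy": -0.05,"dz": 0,"wx": 0,"wy": 0,"wz": 0,"hand": 5},{"dx": 2.3,"dy": -0.05,"dz": 0,"wx": 0,"wy": 0,"wz": 0,"hand": 5}])

```text
clock: 12.85
eef_pos: [0.6026, 0.1599, 0.0648]
tool_rot: [0.652, 0.758, 0.0, -0.0]
ft_force: [-0.3, -0.8, 0.6]
grip_width: 0.0052
grasp_force: 0.0
```

```bash
python3 m.py pics/w7.png
```

```text
mould_0 0.84 [151. 221.  76.  46.] c [552.6 172. ] [32.3 21.9] 8.9
mould_0 0.65 [246. 222.  58.  52.] c [593.9 178. ] [24.6 22.8] 6.9
cold_plate 0.69 [177. 312. 354.  95.] c [513.9 128. ] [139.2  49.7] 31.1
wash_tray 0.84 [189. 137. 377. 268.] c [553.  203.9] [183.8 124.8] 7.5
12.85 [0.60258653 0.15989374 0.06480348] [[-0.149, 0.989, 0.0], [0.989, 0.149, 0.0], [0.0, 0.0, -1.0]] [-0.33311218 -0.84378135  0.55152695] 0.005157639137329111
```

View pics/w7.png

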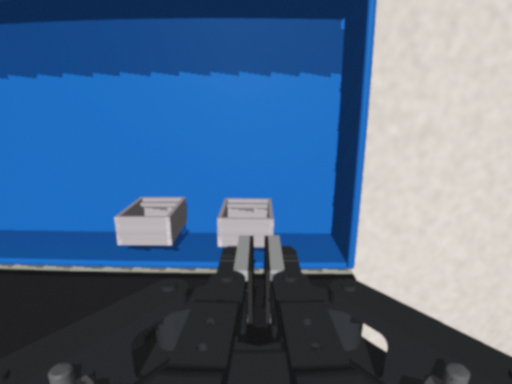

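Both moulds are in the tray, at (151,221) and (246,222). Next is mould_1 near the near-side rail. The block is about 40 mm to one side of that lane, so I'll cross at height.

drive_tool(rows=[{"dx": -0.1,"dy": 0,"dz": -0.3,"wx": 0,"wy": 0,"wz": 0,"hand": 12},{"dx": -0.2,"dy": 0,"dz": -0.8,"wx": 0,"wy": 0,"wz": 0,"hand": 12},{"dx": -0.5,"dy": -0.3,"dz": -1.2,"wx": 0,"wy": 0,"wz": 0,"hand": 12},{"dx": -1.0,"dy": -0.7,"dz": -1.2,"wx": 0,"wy": 0,"wz": 0,"hand": 12},{"dx": -1.5,"dy": -1.1,"dz": -1.2,"wx": 0,"wy": 0,"wz": 0,"hand": 12},{"dx": -2.0,"dy": -1.5,"dz": -1.2,"wx": 0,"wy": 0,"wz": 0,"hand": 12},{"dx": -2.5,"dy": -1.9,"dz": -1.2,"wx": 0,"wy": 0,"wz": 0,"hand": 12},{"dx": -3.0,"dy": -2.3,"dz": -1.2,"wx": 0,"wy": 0,"wz": 0,"hand": 12},{"dx": -3.5,"dy": -2.7,"dz": -1.2,"wx": 0,"wy": 0,"wz": 0,"hand": 12},{"dx": -4.0,"dy": -3.0,"dz": -1.2,"wx": 0,"wy": 0,"wz": 0,"hand": 12},{"dx": -4.4,"dy": -3.25,"dz": -1.2,"wx": 0,"wy": 0,"wz": 0,"hand": 12},{"dx": -4.55,"dy": -3.32,"dz": -1.1,"wx": 0,"wy": 0,"wz": 0,"hand": 12},{"dx": -4.55,"dy": -3.32,"dz": -0.8,"wx": 0,"wy": 0,"wz": 0,"hand": 12},{"dx": -4.55,"dy": -3.32,"dz": -0.5,"wx": 0,"wy": 0,"wz": 0,"hand": 12},{"dx": -4.55,"dy": -3.32,"dz": -0.25,"wx": 0,"wy": 0,"wz": 0,"hand": 12},{"dx": -4.55,"dy": -3.32,"dz": -0.1,"wx": 0,"wy": 0,"wz": 0,"hand": 12},{"dx": -4.55,"dy": -3.32,"dz": 0,"wx": 0,"wy": 0,"wz": 0,"hand": 12},{"dx": -4.55,"dy": -3.32,"dz": 0,"wx": 0,"wy": 0,"wz": 0,"hand": 12}])

```text
clock: 14.95
eef_pos: [0.4718, -0.0904, 0.0642]
tool_rot: [0.653, 0.758, -0.0, -0.0]
ft_force: [0.0, -0.4, -0.6]
grip_width: 0.0119
grasp_force: 0.0
```

```bash
python3 m.py pics/w8.png
```

```text
mould_0 0.92 [257. 160.  81. 102.] c [464.4 -45.7] [29.  39.3] 2.7
block 0.71 [380. 228.  92.  90.] c [524.5 -67.6] [37.6 32.2] 77.6
cold_plate 0.69 [324. 178. 375. 356.] c [513.4 -60.8] [190.6 177.6] 9.5
14.95 [ 0.47184052 -0.09038599  0.06424819] [[-0.148, 0.989, -0.001], [0.989, 0.148, 0.0], [0.0, -0.001, -1.0]] [ 0.02080724 -0.36256792 -0.64577073] 0.011900717703627084
```

View pics/w8.png

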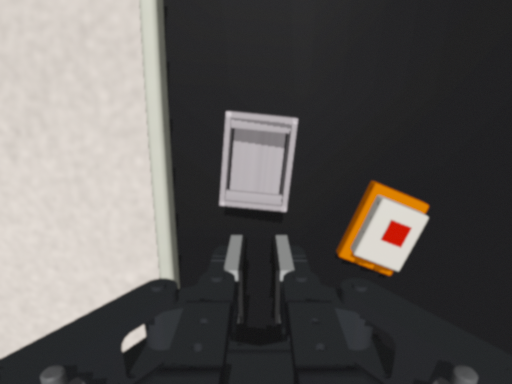

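Mould_1 is centred ahead (columns 222–297, rear edge at row 212), and the block at (380,228) is well clear. Pushing.

drive_tool(rows=[{"dx": 0.08,"dy": 0,"dz": 0,"wx": 0,"wy": 0,"wz": 0,"hand": 12},{"dx": 0.16,"dy": 0,"dz": 0,"wx": 0,"wy": 0,"wz": 0,"hand": 12},{"dx": 0.24,"dy": 0,"dz": 0,"wx": 0,"wy": 0,"wz": 0,"hand": 12},{"dx": 0.34,"dy": 0,"dz": 0,"wx": 0,"wy": 0,"wz": 0,"hand": 12},{"dx": 0.46,"dy": 0,"dz": 0,"wx": 0,"wy": 0,"wz": 0,"hand": 12},{"dx": 0.58,"dy": 0,"dz": 0,"wx": 0,"wy": 0,"wz": 0,"hand": 12},{"dx": 0.7,"dy": 0,"dz": 0,"wx": 0,"wy": 0,"wz": 0,"hand": 12},{"dx": 0.82,"dy": 0,"dz": 0,"wx": 0,"wy": 0,"wz": 0,"hand": 12},{"dx": 0.94,"dy": 0,"dz": 0,"wx": 0,"wy": 0,"wz": 0,"hand": 12},{"dx": 1.06,"dy": 0,"dz": 0,"wx": 0,"wy": 0,"wz": 0,"hand": 12},{"dx": 1.18,"dy": 0,"dz": 0,"wx": 0,"wy": 0,"wz": 0,"hand": 12},{"dx": 1.3,"dy": 0,"dz": 0,"wx": 0,"wy": 0,"wz": 0,"hand": 12},{"dx": 1.42,"dy": 0,"dz": 0,"wx": 0,"wy": 0,"wz": 0,"hand": 12},{"dx": 1.54,"dy": 0,"dz": 0,"wx": 0,"wy": 0,"wz": 0,"hand": 12},{"dx": 1.66,"dy": 0,"dz": 0,"wx": 0,"wy": 0,"wz": 0,"hand": 12},{"dx": 1.78,"dy": 0,"dz": 0,"wx": 0,"wy": 0,"wz": 0,"hand": 12},{"dx": 1.9,"dy": 0,"dz": 0,"wx": 0,"wy": 0,"wz": 0,"hand": 12},{"dx": 2.02,"dy": 0,"dz": 0,"wx": 0,"wy": 0,"wz": 0,"hand": 12},{"dx": 2.14,"dy": 0,"dz": 0,"wx": 0,"wy": 0,"wz": 0,"hand": 12},{"dx": 2.26,"dy": 0,"dz": 0,"wx": 0,"wy": 0,"wz": 0,"hand": 12}])

```text
clock: 17.25
eef_pos: [0.4553, 0.0216, 0.0648]
tool_rot: [0.653, 0.757, 0.0, -0.0]
ft_force: [0.6, -0.8, 0.3]
grip_width: 0.0119
grasp_force: 0.2
```

drive_tool(rows=[{"dx": 0.12,"dy": 0,"dz": 0,"wx": 0,"wy": 0,"wz": 0,"hand": 12},{"dx": 0.24,"dy": 0,"dz": 0,"wx": 0,"wy": 0,"wz": 0,"hand": 12},{"dx": 0.36,"dy": 0,"dz": 0,"wx": 0,"wy": 0,"wz": 0,"hand": 12},{"dx": 0.48,"dy": 0,"dz": 0,"wx": 0,"wy": 0,"wz": 0,"hand": 12},{"dx": 0.6,"dy": 0,"dz": 0,"wx": 0,"wy": 0,"wz": 0,"hand": 12},{"dx": 0.72,"dy": 0,"dz": 0,"wx": 0,"wy": 0,"wz": 0,"hand": 12},{"dx": 0.84,"dy": 0,"dz": 0,"wx": 0,"wy": 0,"wz": 0,"hand": 12},{"dx": 0.96,"dy": 0,"dz": 0,"wx": 0,"wy": 0,"wz": 0,"hand": 12},{"dx": 1.08,"dy": 0,"dz": 0,"wx": 0,"wy": 0,"wz": 0,"hand": 12},{"dx": 1.2,"dy": 0,"dz": 0,"wx": 0,"wy": 0,"wz": 0,"hand": 12},{"dx": 1.32,"dy": 0,"dz": 0,"wx": 0,"wy": 0,"wz": 0,"hand": 12},{"dx": 1.44,"dy": 0,"dz": 0,"wx": 0,"wy": 0,"wz": 0,"hand": 12},{"dx": 1.56,"dy": 0,"dz": 0,"wx": 0,"wy": 0,"wz": 0,"hand": 12},{"dx": 1.68,"dy": 0,"dz": 0,"wx": 0,"wy": 0,"wz": 0,"hand": 12},{"dx": 1.8,"dy": 0,"dz": 0,"wx": 0,"wy": 0,"wz": 0,"hand": 12},{"dx": 1.92,"dy": 0,"dz": 0,"wx": 0,"wy": 0,"wz": 0,"hand": 12},{"dx": 2.04,"dy": 0,"dz": 0,"wx": 0,"wy": 0,"wz": 0,"hand": 12},{"dx": 2.16,"dy": 0,"dz": 0,"wx": 0,"wy": 0,"wz": 0,"hand": 12},{"dx": 2.3,"dy": 0,"dz": 0,"wx": 0,"wy": 0,"wz": 0,"hand": 12},{"dx": 2.3,"dy": 0,"dz": 0,"wx": 0,"wy": 0,"wz": 0,"hand": 12}])

```text
clock: 19.25
eef_pos: [0.4384, 0.1357, 0.0648]
tool_rot: [0.652, 0.758, 0.0, -0.0]
ft_force: [-0.8, -0.9, 0.0]
grip_width: 0.0121
grasp_force: 0.0
```

drive_tool(rows=[{"dx": -0.1,"dy": 0,"dz": -0.2,"wx": 0,"wy": 0,"wz": 0,"hand": 12},{"dx": -0.3,"dy": 0.2,"dz": -0.6,"wx": 0,"wy": 0,"wz": 0,"hand": 12},{"dx": -0.6,"dy": 0.5,"dz": -1.2,"wx": 0,"wy": 0,"wz": 0,"hand": 12},{"dx": -0.9,"dy": 0.9,"dz": -1.8,"wx": 0,"wy": 0,"wz": 0,"hand": 12},{"dx": -1.2,"dy": 1.2,"dz": -2.4,"wx": 0,"wy": 0,"wz": 0,"hand": 12},{"dx": -1.4,"dy": 1.4,"dz": -2.9,"wx": 0,"wy": 0,"wz": 0,"hand": 12},{"dx": -1.5,"dy": 1.5,"dz": -3.2,"wx": 0,"wy": 0,"wz": 0,"hand": 12},{"dx": -1.5,"dy": 1.5,"dz": -3.3,"wx": 0,"wy": 0,"wz": 0,"hand": 12},{"dx": -1.5,"dy": 1.5,"dz": -3.3,"wx": 0,"wy": 0,"wz": 0,"hand": 12}])

```text
clock: 20.15
eef_pos: [0.5238, 0.0713, 0.2307]
tool_rot: [0.653, 0.757, 0.001, 0.0]
ft_force: [0.0, -0.1, -0.7]
grip_width: 0.0117
grasp_force: 0.0
```

```bash
python3 m.py pics/w9.png
```

```text
mould_0 0.92 [178.  92.  39.  22.] c [442.3 141.5] [33.3 14.5] 7.9
mould_0 0.89 [293.  91.  35.  20.] c [541.3 157.2] [30. 17.] 8.7
mould_0 0.69 [346.  91.  38.  21.] c [586.8 163. ] [35.1 14.5] 9.0
mould_0 0.3 [462. 301.  92.  90.] c [760.6 -31.9] [ 97.9 109.8] 11.5
block 0.81 [250. 306.  16.  34.] c [536.6 -64.8] [16.4 41.8] 3.2
cold_plate 0.84 [268. 229. 288. 232.] c [543.1   8.4] [269.  255.5] 8.1
wash_tray 0.78 [269.  57. 292. 110.] c [517.4 184.1] [259.4  97.9] 8.6
store_tray 0.7 [178.  92.  39.  22.] c [439.1 141.7] [34.5 15.2] 7.9
20.15 [0.52383955 0.07133815 0.23065169] [[-0.147, 0.989, 0.001], [0.989, 0.147, 0.0], [0.0, 0.001, -1.0]] [ 0.01150401 -0.12804262 -0.70168631] 0.011717823534934158
```

View pics/w9.png

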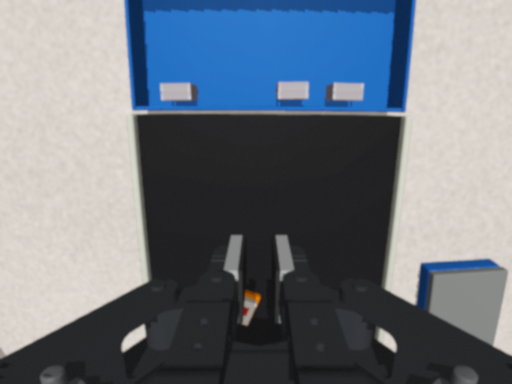

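The picture shows all three moulds standing in the blue tray, below its rim, at (176,92), (293,91) and (348,92). The plate is empty apart from the block at (250,306), and the gripper is clear of everything. Handing in.

```bash
python3 -c "
from workcell import bot
print(bot.job_done())"
```

```text
the job is handed in; nothing more can be done
None
```

All three moulds were slid off the plate into the blue wash tray, where they stand on end below its rim; the orange block still lies on the plate, nothing else was touched, and I handed the job in at about 20 s.

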